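Set the range selector of the load-cell test box and press its button

TASK

With a fingertip, push the pointer of the rotary selector on the grey test box round clockwise, click by click, until it rests on the sixth of the eight marks (count clockwise from the long mark, which is the first; the pointer may already stand a few clicks along), and never let it go on to the seventh. Then press the round push button on the box fully down for a moment and let it come up again, but not before the selector is set. Work gently, pinch and lift nothing, and leave the box and the tin, weight and load cell beside it where they stand.

Things in the scene. Friction and masses are not known exactly. Their poses are not given: they have to be found in the camera images.
- test_box: Test box: grey case with aluminium top panel, 200 (x) x 130 (y) x 60 mm high, about 2.5 kg, loose on rubber feet. Origin: centre of its underside; x points to its back (two brass binding posts 13 mm high at x = +80, y = +-25 mm), y to its left, z up. On the panel: selector dial, axis at x = +15, y = 0; button near the front right corner, x = -68, y = -36 mm.
- dial_axis (a point): Point on the selector's vertical axis, level with the knob's top: 28.5 mm above the panel, 88.5 mm above the bench. Axes as test_box. The black knob is a round skirt, 64 mm across, up to 7.5 mm above the panel, with an upright bar across it from 7.5 to 28.5 mm above the panel.
- pointer_tip (a point): Outer end of the knob bar's pointer, at the top, 31 mm from the axis; its x axis points outward along the pointer, z up. The bar runs from here through the axis to a blunt tail 22 mm behind it; 11 mm wide, 8 mm over the pointer's last 10 mm; a white line on top marks the pointer's side.
- first_mark (a point): Middle of the long first mark on the panel, 45.5 mm from the dial axis, 105 degrees anticlockwise (from above) from test_box x. Eight straight black marks stand 30 degrees apart round the dial, clockwise from this one; the others run from 38 to 46 mm from the axis, this one to 53 mm. The gap without marks faces the front.
- selector (a joint): Selector angle, rad, growing clockwise from above: 0 at the first mark, +0.5236 per mark (2.618 at the sixth), stops just past the end marks. A sprung detent holds it at each mark; once half way it jumps on to the next by itself, away from the finger, and stays there. Takes up to 0.1 N m (about 4 N at 26 mm from the axis). Starts at one of the first four marks.
- test_button (a joint): Travel of the push button in m: 0 when up, 0.006 fully down; a spring brings it up again; fully down takes about 5 N.
- test_button_top (a point): Centre of the top of the round grey button cap, 22 mm across, in a black collar near the front right corner of the panel; it is pressed straight down.
- flux_tin: Bystander: round flat tin, 54 mm across, 20 mm high, loose, behind the box. Origin: centre of its underside.
- brass_weight: Bystander: brass weight with a knob on top, 27 mm across, 34 mm high, loose, right of the box. Origin: centre of its underside.
- load_cell: Bystander: bar-shaped aluminium load cell with wire ends, 44 x 95 x 21 mm, loose, right of the box. Origin: centre of its underside.

How it is judged:
By the outcome, as a careful person would: the job done as asked, in the order asked, and still so for the second after the job is handed in, with the robot touching nothing.
It also fails if it takes over 64 s, if anything falls off the work surface, if the arm or the gripper's body presses on something with over 40 N, if the wrist force passes 120 N, or if a joint passes its speed limit or range.

ROBOT

A 6-joint arm with a two-finger parallel gripper is mounted at the origin on a cart in front of the work surface, level with it; the furniture and walls round the work are solid. World frame = base frame: x ahead of the robot, y to its left, z up, the work surface at z = 0. Lengths are in mm, angles in degrees, forces in N, time in s.
With the tool pointing down it reaches from about 300 to 850 mm from the base axis. Payload 4.2 kg.
Tool frame: the origin (TCP) lies at the very end of the fingers, on their centre line; the grasp point (between the pads) lies 19 mm behind it (env.grasp_offset is the distance from the TCP to the grasp point, in mm); z points along the fingers, y is the line along which they close (so a half turn about z gives the same grasp; the last joint's range is limited). The gripper opens to 91 mm and grips with 3 to 60 N. Pads are 32 mm wide; open, the fingers measure 118 mm over their backs; the gripper's body (76 mm by 178 mm) begins 60 mm behind the grasp point.
Start: joints at [-74.886, 18.312, 89.639, -0, 72.044, -1.146], TCP at [161.006, -552.015, 213.976] pointing down, gripper open.
Joint ranges: [-177.97, 177.97], [-48.28, 115.42], [12.27, 149.76], [-77.06, 257.06], [2.81, 150.46], [-146.56, 146.56]. Speed limits (degrees/s): [147.25, 147.25, 180, 180, 180, 180].

INTERFACE

Orientations are given as [roll, pitch, yaw] about the fixed x, y, z axes, in that order (R = Rz(yaw) Ry(pitch) Rx(roll)).
In Python, from workcell import env, eyes gives the robot as it stands.
- The arm moves only by the tool send_rows, never from a script. Its arguments are lists of equal length, an entry for each row: "grip": the opening, from -1 (shut) to 1 (fully open), so that 0 is half open; "xyz": the shift along the world's x, y, z in m, a list of three; "yaw": the turn about the world's z in degrees. A call has 1 to 8 rows; each row is the pose to reach, as a shift and turn from the pose commanded when the call began; what a row does not reach only later rows make up. A row lasts 1/12 s, in which the tool goes at most 41.7 mm and 7.16 degrees, less where a joint would pass 70% of its speed; a pose out of reach is approached as far as the arm can. A call with a gripper value outside its range is refused whole. The fingers move at their own pace and stop on an object; "grip_force" is the grip in N (left out, the last holds). Time passes only in rows, so rows that repeat a pose let the fingers close. It gives the time, the measured TCP pose, the force, the opening and the grip force at its end, in the units of the state.
- env.state(): the state, without advancing time (a new reading comes with each control period).
- eyes.grab_frame(name): name is "scene" or "top" or "wrist"; returns a dict with "frame" (420x560x3 uint8, red, green, blue), "fx", "fy", "cx", "cy" (pixels), "pose" (4x4, takes a point from camera to world coordinates). Camera axes: x right, y down, z forward; pixel columns grow to the right and rows downward; lengths in mm; the calibration is good to about 2 mm. A picture is of the moment at which its call begins. There is no depth.
- env.job_done(): hands the job in; it is judged then, once.
The state is a dict: "time_s": time; "qpos": joint angles; "qvel": joint speeds; "effort": joint torques, N m; "ee_pos": TCP position; "ee_rot": TCP orientation; "force": force on the tool from outside, world axes, zero at the start; "torque": the same for the moment, N m; "gripper_width": finger opening in mm; "gripper_force": force on a finger pad.
Only numpy, scipy, OpenCV 4.12 (cv2) and the standard library are available. Lean on these libraries where they do the work, as an engineer would, in place of code of your own. Each camera call takes 0.05 s, during which the arm holds its last target. There are 200 camera calls.

## Working session

There is one attempt and no reset: what is moved stays moved. The work goes in short steps, Python scripts to look and compute and a tool call to move; the robot and the scene stay as the last step left them, time stands still between calls to the robot, and variables do not carry over. Pictures are saved under pics/ and viewed, at most 10 in all, crops included, and the job is handed in when it is done.

Besides the shell and the picture viewer there is one more tool, called after "Emit:" by a JSON object that holds its "name" and its "arguments", one argument or row to a line. send_rows: Moves the arm, as the interface text tells. Its arguments: {"type":"object","properties":{"grip":{"type":"array"},"xyz":{"type":"array"},"yaw":{"type":"array"},"grip_force":{"type":"number"}},"required":["grip","xyz","yaw"]}

```bash
mkdir -p pics; python3 - <<'E'
from workcell import env, eyes
import cv2,numpy as np
np.set_printoptions(precision=4,suppress=True)
for n in ("scene","top"):
    f=eyes.grab_frame(n); cv2.imwrite(f"pics/{n}0.png",f["frame"][:,:,::-1]); print(n,f["fx"],f["fy"],f["cx"],f["cy"]);print(f["pose"])
print(env.state())
E
```

```text
scene 506.79091135098963 506.79091135098963 284.64088495259097 206.60844739284735
[[   0.8231   -0.3278    0.4638  148.1205]
 [  -0.5679   -0.482     0.6672 -849.288 ]
 [   0.0048   -0.8126   -0.5829  552.4724]
 [   0.        0.        0.        1.    ]]
top 496.6304304124325 496.6304304124325 285.9950007387846 206.72664758061325
[[  -0.0047   -0.9981    0.0622  475.4248]
 [  -0.9998    0.0058    0.0166 -281.3729]
 [  -0.0169   -0.0621   -0.9979  927.662 ]
 [   0.        0.        0.        1.    ]]
{'time_s': 0.1, 'qpos': array([-74.8854,  18.3478,  89.6979,  -0.0001,  72.0417,  -1.1443]), 'qvel': array([ 0.0151, -0.0104, -0.1079,  0.0455, -0.0561,  0.121 ]), 'effort': array([ -0.0006, -41.3333, -23.251 ,   0.0728,   0.0422,  -0.0001]), 'ee_pos': array([ 160.8922, -551.5876,  213.2167]), 'ee_rot': array([-179.9127,   -0.0017,   16.2589]), 'force': array([ 0.2412,  0.1465, -0.0242]), 'torque': array([-0.0509, -0.0119, -0.0568]), 'gripper_force': 0.0, 'gripper_width': 90.90596570587466}
```

View pics/top0.png

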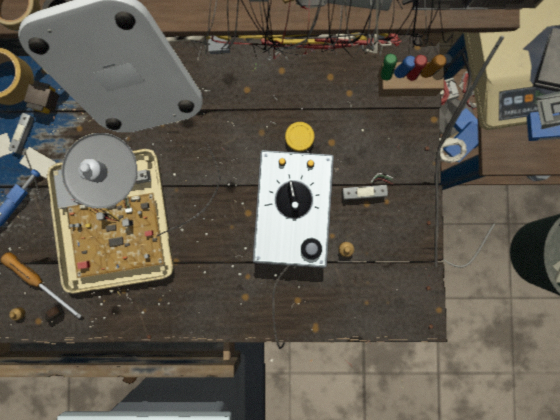

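View pics/scene0.png

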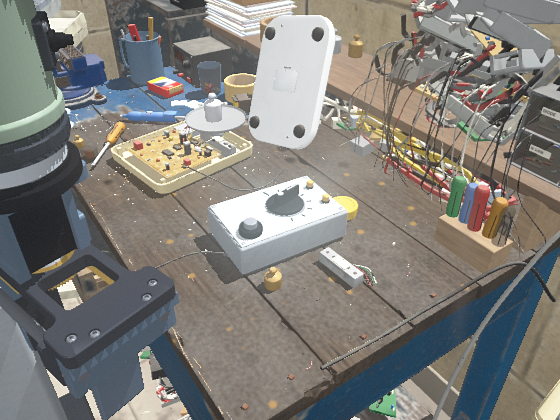

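The top view shows the box at about (294,208) with the knob at (294,200). The pointer is roughly up at (291,182) and the button is at (311,249). The tin (300,136) is behind the box, and the load cell (365,192) and weight (347,249) are to its right.

```bash
cat > h.py <<'E'
import numpy as np, cv2
from workcell import env, eyes
np.set_printoptions(precision=2,suppress=True)
def ray(f,p,z):
    d=f["pose"][:3,:3]@np.array([(p[0]-f["cx"])/f["fx"],(p[1]-f["cy"])/f["fy"],1]); o=f["pose"][:3,3]
    return o+d*(z-o[2])/d[2]
def proj(f,P):
    T=np.linalg.inv(f["pose"]); c=T[:3,:3]@np.asarray(P,float)+T[:3,3]
    return np.array([f["fx"]*c[0]/c[2]+f["cx"],f["fy"]*c[1]/c[2]+f["cy"]])
E
python3 - <<'E'
from h import *
f=eyes.grab_frame("top"); im=f["frame"][:,:,::-1]
g=im.min(2); m=(g>130).astype(np.uint8); m[:, :245]=0;m[:,340:]=0;m[:145]=0;m[275:]=0
m=cv2.morphologyEx(m,cv2.MORPH_OPEN,np.ones((3,3)))
c=max(cv2.findContours(m,0,2)[0],key=cv2.contourArea); r=cv2.minAreaRect(c); b=cv2.boxPoints(r)
print(r); P=np.array([ray(f,p,60) for p in b]); print(P, np.linalg.norm(P-np.roll(P,1,0),axis=1),P.mean(0))
for i in (0,1):
    d=P[i]-P[i-1]; print(np.degrees(np.arctan2(d[1],d[0])))
cv2.imwrite("pics/crop.png",cv2.resize(im[145:275,240:380],None,fx=5,fy=4.6,interpolation=cv2.INTER_CUBIC)[:598])
E
```

```text
((292.9115295410156, 207.8274383544922), (72.04008483886719, 111.41932678222656), 3.814074993133545)
[[ 435.14 -209.52   60.  ]
 [ 630.35 -222.74   60.  ]
 [ 620.86 -349.32   60.  ]
 [ 426.37 -334.42   60.  ]] [125.21 195.65 126.93 195.05] [ 528.18 -279.     60.  ]
85.98404618123921
-3.8744350661349873
```

View pics/crop.png

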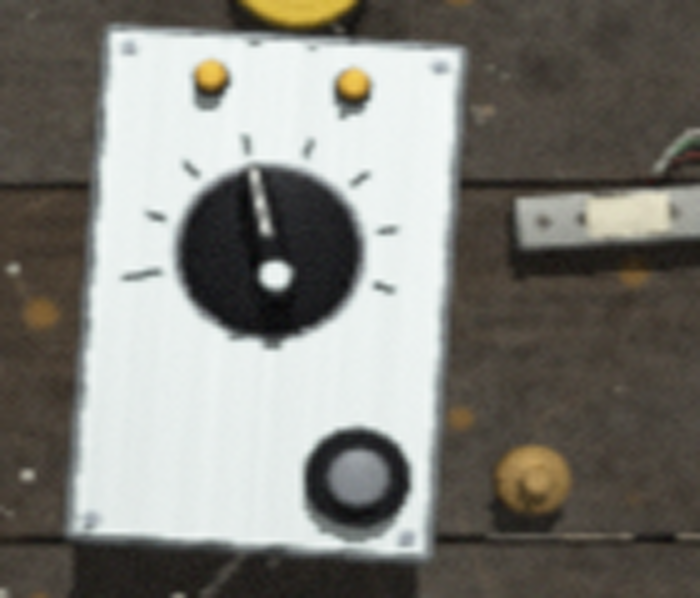

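```bash
python3 - <<'E'
from h import *
f=eyes.grab_frame("top"); im=f["frame"]
g=im.max(2); m=(g<75).astype(np.uint8)
def blob(x0,x1,y0,y1,z,n):
    k=np.zeros_like(m); k[y0:y1,x0:x1]=m[y0:y1,x0:x1]
    c=max(cv2.findContours(k,0,2)[0],key=cv2.contourArea); (p,r)=cv2.minEnclosingCircle(c); e=cv2.fitEllipse(c)
    print(n,p,r,e,ray(f,e[0],z))
blob(270,318,175,217,67,"skirt"); blob(298,325,235,265,65,"collar")
print("dot",ray(f,(295,204.8),88.5),"tip",ray(f,(240+252/5,145+168/4.6),88.5),"cap",ray(f,(311.4,248.5),70))
s=eyes.grab_frame("scene"); i=s["frame"][:,:,::-1]
print(ray(s,(250,228),70))
cv2.imwrite("pics/crop2.png",cv2.resize(i[170:280,200:350],None,fx=5,fy=5,interpolation=cv2.INTER_CUBIC))
E
```

```text
skirt (293.5057678222656, 199.73699951171875) 17.91161346435547 ((293.44805908203125, 200.13279724121094), (33.44536590576172, 35.2490348815918), 81.29322052001953) [ 540.48 -280.07   67.  ]
collar (310.60748291015625, 248.81776428222656) 10.45964527130127 ((310.8598937988281, 248.68821716308594), (19.496259689331055, 20.385662078857422), 164.48617553710938) [ 456.21 -309.71   65.  ]
dot [ 530.91 -282.69   88.5 ] tip [ 570.58 -275.11   88.5 ] cap [ 456.64 -310.48   70.  ]
[ 455.73 -313.54   70.  ]
```

View pics/crop2.png

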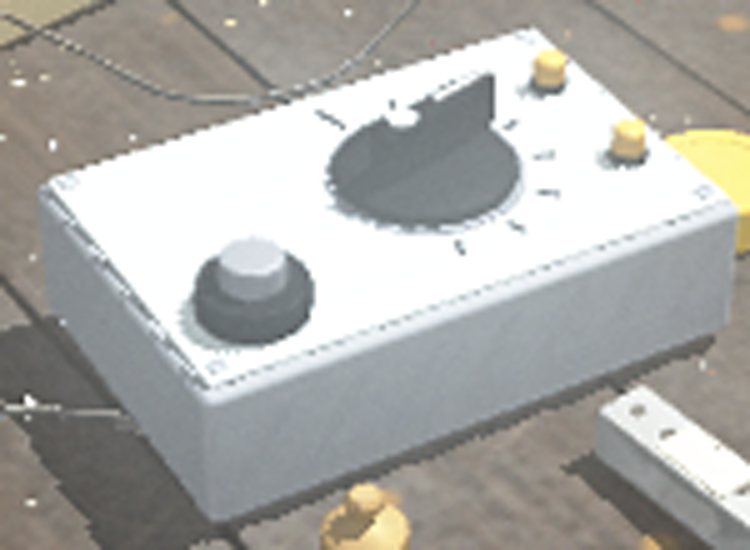

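The button cap stands proud of its collar, so flat closed fingertips can press it. The pointer is on mark 4 (about 10° world, with the box at −4°), so two clicks are needed.

Emit:
{"name": "send_rows", "arguments": {
  "grip": [-1, -1, -1, -1, -1, -1, -1, -1],
  "xyz": [
    [0.03, 0.022, 0],
    [0.06, 0.044, 0],
    [0.09, 0.066, 0],
    [0.12, 0.088, 0],
    [0.15, 0.11, 0],
    [0.18, 0.132, 0],
    [0.21, 0.152, 0],
    [0.21, 0.152, 0]
  ],
  "yaw": [-3, -6, -9, -12, -15, -18, -20.3, -20.3],
  "grip_force": 10
}}

```text
time_s: 0.92
ee_pos: [375.5, -396.6, 213.9]
ee_rot: [-179.9, -0.2, -3.8]
force: [-0.3, 0.5, 0.0]
gripper_width: 40.7
gripper_force: 0.0
```

Emit:
{"name": "send_rows", "arguments": {
  "grip": [-1, -1, -1, -1, -1, -1, -1, -1],
  "xyz": [
    [0.03, 0.022, 0],
    [0.06, 0.044, 0],
    [0.09, 0.066, 0],
    [0.12, 0.088, 0],
    [0.15, 0.11, 0],
    [0.18, 0.13, -0.02],
    [0.209, 0.151, -0.04],
    [0.209, 0.151, -0.06]
  ],
  "yaw": [0, 0, 0, 0, 0, 0, 0, 0]
}}

```text
time_s: 1.58
ee_pos: [584.9, -245.8, 153.1]
ee_rot: [-179.9, -0.2, -3.8]
force: [1.2, -0.8, -0.3]
gripper_width: 0.5
gripper_force: 0.0
```

```bash
python3 - <<'E'
from h import *
s=env.state(); print(s["time_s"],s["ee_pos"],s["ee_rot"],s["force"],s["gripper_width"])
a=[eyes.grab_frame(n)["frame"][:,:,::-1] for n in ("wrist","scene")]
cv2.imwrite("pics/w1.png",cv2.resize(np.hstack(a),(800,300)))
E
```

```text
1.5833 [ 584.86 -245.78  153.08] [-179.94   -0.24   -3.77] [ 1.17 -0.84 -0.26] 0.49506598037573324
```

View pics/w1.png

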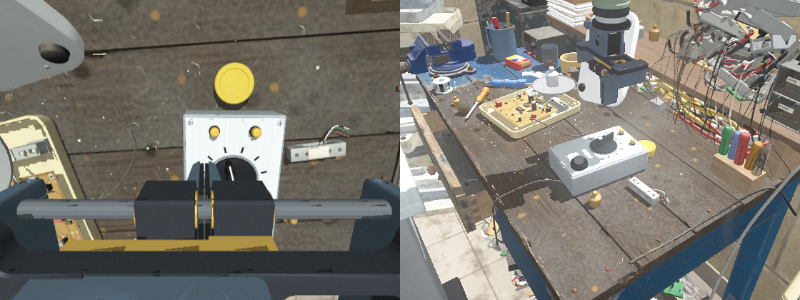

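The wrist view shows the shut fingers just left of the pointer and clear of the posts. I'll descend and push.

Emit:
{"name": "send_rows", "arguments": {
  "grip": [-1, -1, -1, -1, -1, -1, -1, -1],
  "xyz": [
    [-0.002, 0, -0.02],
    [-0.005, 0, -0.04],
    [-0.005, 0, -0.06],
    [-0.005, 0, -0.07],
    [-0.005, 0, -0.077],
    [-0.005, 0, -0.077],
    [-0.005, 0, -0.077],
    [-0.005, 0, -0.077]
  ],
  "yaw": [0, 0, 0, 0, 0, 0, 0, 0]
}}

```text
time_s: 2.35
ee_pos: [575.8, -249.7, 78.5]
ee_rot: [179.9, -0.1, -4.1]
force: [0.3, 0.7, -0.2]
gripper_width: 0.4
gripper_force: 0.0
```

Emit:
{"name": "send_rows", "arguments": {
  "grip": [-1, -1, -1, -1, -1, -1, -1, -1],
  "xyz": [
    [0, -0.002, 0],
    [0, -0.004, 0],
    [0, -0.006, 0],
    [0, -0.007, 0],
    [0, -0.008, 0],
    [0, -0.009, 0],
    [0, -0.01, 0],
    [0, -0.01, 0]
  ],
  "yaw": [0, 0, 0, 0, 0, 0, 0, 0]
}}

```text
time_s: 3.02
ee_pos: [575.0, -259.2, 76.9]
ee_rot: [180.0, 0.0, -4.0]
force: [0.8, 0.4, 0.3]
gripper_width: 0.8
gripper_force: 0.0
```

Emit:
{"name": "send_rows", "arguments": {
  "grip": [-1, -1, -1, -1, -1, -1],
  "xyz": [
    [0, -0.001, 0],
    [0, -0.002, 0],
    [0, -0.003, 0],
    [0, -0.004, 0],
    [0, -0.004, 0],
    [0, -0.004, 0]
  ],
  "yaw": [0, 0, 0, 0, 0, 0]
}}

```text
time_s: 3.52
ee_pos: [575.3, -262.6, 76.9]
ee_rot: [-180.0, -0.0, -4.0]
force: [2.3, 2.6, -0.8]
gripper_width: 0.6
gripper_force: 1.4
```

```bash
python3 - <<'E'
from h import *
w=eyes.grab_frame("wrist")["frame"][:,:,::-1]; t=eyes.grab_frame("top")["frame"][:,:,::-1]; s=eyes.grab_frame("scene")["frame"][:,:,::-1]
a=cv2.resize(w[150:360,180:460],(400,300)); b=cv2.resize(s[130:280,190:390],(400,300),interpolation=cv2.INTER_CUBIC)
cv2.imwrite("pics/w2.png",np.hstack([a,b]))
E
```

```text
(no output)
```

View pics/w2.png

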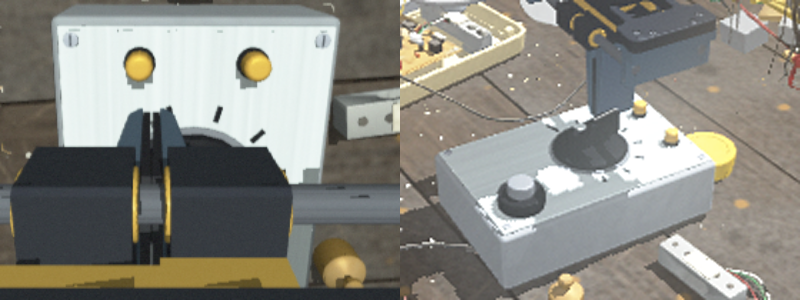

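Contact has been made (2.6 N), with the fingertip against the pointer's left side. I'll keep pushing slowly.

Emit:
{"name": "send_rows", "arguments": {
  "grip": [-1, -1, -1, -1, -1, -1],
  "xyz": [
    [0, -0.001, 0],
    [0, -0.002, 0],
    [0, -0.003, 0],
    [0, -0.004, 0],
    [0, -0.005, 0],
    [0, -0.005, 0]
  ],
  "yaw": [0, 0, 0, 0, 0, 0]
}}

```text
time_s: 4.17
ee_pos: [574.4, -269.0, 76.9]
ee_rot: [179.9, 0.1, -4.0]
force: [-0.6, -0.5, -0.2]
gripper_width: 0.6
gripper_force: 0.0
```

Emit:
{"name": "send_rows", "arguments": {
  "grip": [-1, -1, -1, -1],
  "xyz": [
    [0, -0.001, 0],
    [0, -0.002, 0],
    [0, -0.003, 0],
    [0, -0.003, 0]
  ],
  "yaw": [0, 0, 0, 0]
}}

```text
time_s: 4.5
ee_pos: [574.7, -270.9, 76.8]
ee_rot: [-180.0, 0.0, -4.1]
force: [-0.6, 1.2, 0.6]
gripper_width: 0.8
gripper_force: 0.5
```

Emit:
{"name": "send_rows", "arguments": {
  "grip": [-1, -1, -1, -1, -1, -1, -1, -1],
  "xyz": [
    [0, 0.01, 0],
    [0, 0.015, 0.015],
    [0.002, 0.02, 0.03],
    [0.005, 0.02, 0.03],
    [0.008, 0.02, 0.03],
    [0.01, 0.02, 0.03],
    [0.01, 0.02, 0.03],
    [0.01, 0.02, 0.03]
  ],
  "yaw": [0, 0, -6, -12, -18, -24, -30, -30]
}}

```text
time_s: 5.17
ee_pos: [585.1, -250.4, 107.0]
ee_rot: [180.0, -0.0, -34.1]
force: [-0.0, -0.5, 0.5]
gripper_width: 0.6
gripper_force: 0.0
```

```bash
python3 - <<'E'
from h import *
s=env.state(); print(s["ee_pos"],s["ee_rot"],s["force"])
w=eyes.grab_frame("wrist")["frame"][:,:,::-1]; s=eyes.grab_frame("scene")["frame"][:,:,::-1]
a=cv2.resize(w[100:360,150:497],(400,300)); b=cv2.resize(s[130:280,190:390],(400,300),interpolation=cv2.INTER_CUBIC)
cv2.imwrite("pics/w3.png",np.hstack([a,b]))
E
```

```text
[ 585.14 -250.45  107.01] [179.98  -0.01 -34.1 ] [-0.02 -0.51  0.46]
```

View pics/w3.png

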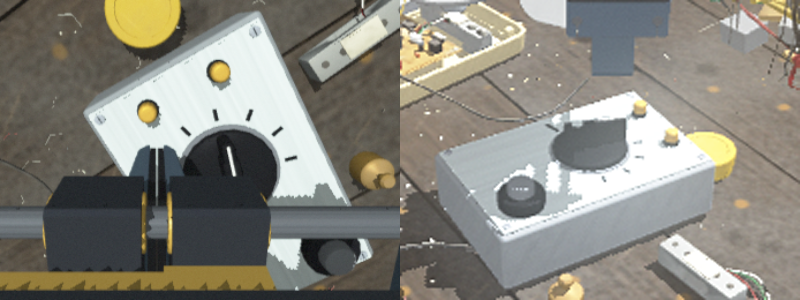

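The wrist view shows the pointer on the fifth mark, slightly left of image-up, with the fingers to its left. Now the second click.

Emit:
{"name": "send_rows", "arguments": {
  "grip": [-1, -1, -1, -1, -1, -1, -1, -1],
  "xyz": [
    [0.002, -0.01, 0],
    [0.002, -0.02, -0.005],
    [0.002, -0.02, -0.015],
    [0.002, -0.02, -0.025],
    [0.002, -0.02, -0.029],
    [0.002, -0.02, -0.029],
    [0.002, -0.02, -0.029],
    [0.002, -0.02, -0.029]
  ],
  "yaw": [0, 0, 0, 0, 0, 0, 0, 0]
}}

```text
time_s: 5.93
ee_pos: [587.2, -270.9, 78.1]
ee_rot: [-180.0, -0.0, -34.0]
force: [0.2, 0.0, 0.2]
gripper_width: 0.5
gripper_force: 0.0
```

Emit:
{"name": "send_rows", "arguments": {
  "grip": [-1, -1, -1, -1, -1, -1, -1, -1],
  "xyz": [
    [-0.0011, -0.0017, 0],
    [-0.0022, -0.0034, 0],
    [-0.0034, -0.005, 0],
    [-0.0045, -0.0066, 0],
    [-0.0056, -0.0083, 0],
    [-0.0062, -0.0091, 0],
    [-0.0067, -0.01, 0],
    [-0.0067, -0.01, 0]
  ],
  "yaw": [0, 0, 0, 0, 0, 0, 0, 0]
}}

```text
time_s: 6.6
ee_pos: [580.6, -280.8, 78.1]
ee_rot: [-179.9, -0.0, -34.1]
force: [0.4, 1.2, 0.4]
gripper_width: 0.5
gripper_force: 1.0
```

Emit:
{"name": "send_rows", "arguments": {
  "grip": [-1, -1, -1, -1],
  "xyz": [
    [-0.0006, -0.0008, 0],
    [-0.0011, -0.0017, 0],
    [-0.0017, -0.0025, 0],
    [-0.0017, -0.0025, 0]
  ],
  "yaw": [0, 0, 0, 0]
}}

```text
time_s: 6.93
ee_pos: [579.3, -283.8, 78.2]
ee_rot: [-180.0, -0.1, -34.0]
force: [3.5, 1.3, 0.0]
gripper_width: 0.6
gripper_force: 1.4
```

Emit:
{"name": "send_rows", "arguments": {
  "grip": [-1, -1, -1, -1, -1],
  "xyz": [
    [-0.0006, -0.0008, 0],
    [-0.0011, -0.0017, 0],
    [-0.0017, -0.0025, 0],
    [-0.0022, -0.0033, 0],
    [-0.0022, -0.0033, 0]
  ],
  "yaw": [0, 0, 0, 0, 0]
}}

```text
time_s: 7.35
ee_pos: [575.1, -287.1, 77.5]
ee_rot: [179.9, 0.1, -34.0]
force: [-0.0, 0.3, 0.4]
gripper_width: 0.1
gripper_force: 0.0
```

Emit:
{"name": "send_rows", "arguments": {
  "grip": [-1, -1, -1, -1, -1, -1, -1, -1],
  "xyz": [
    [0.006, 0.009, 0],
    [0.009, 0.013, 0.01],
    [0.009, 0.013, 0.04],
    [0.009, 0.013, 0.06],
    [-0.02, 0.013, 0.06],
    [-0.05, 0.013, 0.06],
    [-0.08, 0.0, 0.06],
    [-0.11, -0.012, 0.06]
  ],
  "yaw": [0, 0, 0, 0, 6, 12, 18, 24]
}}

```text
time_s: 8.02
ee_pos: [465.7, -298.1, 138.9]
ee_rot: [180.0, -0.0, -9.6]
force: [0.7, -0.3, 0.4]
gripper_width: 0.4
gripper_force: 0.0
```

```bash
python3 - <<'E'
from h import *
s=env.state(); print(s["ee_pos"],s["ee_rot"],s["force"])
w=eyes.grab_frame("wrist")["frame"][:,:,::-1]; s=eyes.grab_frame("scene")["frame"][:,:,::-1]
a=cv2.resize(w[100:360,150:497],(400,300)); b=cv2.resize(s[130:280,190:390],(400,300),interpolation=cv2.INTER_CUBIC)
cv2.imwrite("pics/w4.png",np.hstack([a,b]))
E
```

```text
[ 465.72 -298.07  138.88] [179.97  -0.03  -9.61] [ 0.68 -0.33  0.45]
```

View pics/w4.png

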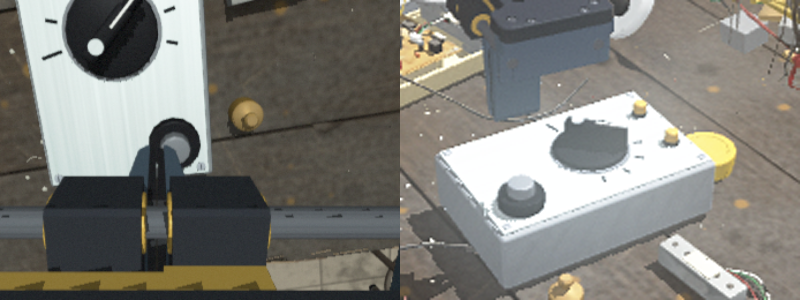

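The pointer is on the sixth mark, about 45° right of the box's forward axis, and the box has not moved. Now the button.

Emit:
{"name": "send_rows", "arguments": {
  "grip": [-1, -1, -1, -1, -1, -1, -1, -1],
  "xyz": [
    [-0.009, -0.012, 0],
    [-0.009, -0.012, -0.01],
    [-0.009, -0.012, -0.025],
    [-0.009, -0.012, -0.035],
    [-0.009, -0.012, -0.045],
    [-0.009, -0.012, -0.05],
    [-0.009, -0.012, -0.05],
    [-0.009, -0.012, -0.05]
  ],
  "yaw": [3, 5.6, 5.6, 5.6, 5.6, 5.6, 5.6, 5.6]
}}

```text
time_s: 8.78
ee_pos: [457.8, -310.7, 87.9]
ee_rot: [-180.0, 0.0, -4.4]
force: [0.8, 0.2, 0.5]
gripper_width: 0.4
gripper_force: 0.0
```

Emit:
{"name": "send_rows", "arguments": {
  "grip": [-1, -1, -1, -1, -1, -1],
  "xyz": [
    [0, 0, -0.0015],
    [0, 0, -0.003],
    [0, 0, -0.0045],
    [0, 0, -0.006],
    [0, 0, -0.006],
    [0, 0, -0.006]
  ],
  "yaw": [0, 0, 0, 0, 0, 0]
}}

```text
time_s: 9.28
ee_pos: [457.5, -310.9, 82.2]
ee_rot: [180.0, -0.0, -4.4]
force: [0.8, 0.1, 1.5]
gripper_width: 0.2
gripper_force: 0.7
```

Emit:
{"name": "send_rows", "arguments": {
  "grip": [-1, -1, -1, -1],
  "xyz": [
    [0, 0, -0.001],
    [0, 0, -0.002],
    [0, 0, -0.003],
    [0, 0, -0.003]
  ],
  "yaw": [0, 0, 0, 0]
}}

```text
time_s: 9.62
ee_pos: [457.6, -310.9, 79.1]
ee_rot: [180.0, -0.0, -4.4]
force: [0.2, 0.6, 2.9]
gripper_width: 0.2
gripper_force: 1.6
```

Emit:
{"name": "send_rows", "arguments": {
  "grip": [-1, -1, -1, -1],
  "xyz": [
    [0, 0, -0.001],
    [0, 0, -0.002],
    [0, 0, -0.002],
    [0, 0, -0.002]
  ],
  "yaw": [0, 0, 0, 0]
}}

```text
time_s: 9.95
ee_pos: [457.5, -310.9, 77.1]
ee_rot: [180.0, -0.0, -4.4]
force: [-0.1, 0.6, 3.5]
gripper_width: 0.6
gripper_force: 2.1
```

Emit:
{"name": "send_rows", "arguments": {
  "grip": [-1, -1, -1, -1],
  "xyz": [
    [0, 0, -0.0005],
    [0, 0, -0.001],
    [0, 0, -0.0015],
    [0, 0, -0.0015]
  ],
  "yaw": [0, 0, 0, 0]
}}

```text
time_s: 10.28
ee_pos: [457.5, -310.9, 76.2]
ee_rot: [180.0, -0.0, -4.4]
force: [-2.2, 0.4, 9.1]
gripper_width: 0.6
gripper_force: 4.2
```

Emit:
{"name": "send_rows", "arguments": {
  "grip": [-1, -1, -1],
  "xyz": [
    [0, 0, -0.0005],
    [0, 0, -0.0005],
    [0, 0, -0.0005]
  ],
  "yaw": [0, 0, 0]
}}

```text
time_s: 10.53
ee_pos: [457.6, -311.0, 76.1]
ee_rot: [180.0, -0.0, -4.4]
force: [-1.6, 0.8, 11.0]
gripper_width: 0.5
gripper_force: 5.6
```

The button is bottomed: 11 N and z has stopped after about 6 mm of travel. Raising now.

Emit:
{"name": "send_rows", "arguments": {
  "grip": [-1, -1, -1, -1, -1, -1, -1, -1],
  "xyz": [
    [0, 0, 0.005],
    [0, 0, 0.015],
    [0, 0, 0.03],
    [0, 0, 0.05],
    [-0.03, 0, 0.08],
    [-0.06, 0, 0.11],
    [-0.08, 0, 0.12],
    [-0.08, 0, 0.12]
  ],
  "yaw": [0, 0, 0, 0, 0, 0, 0, 0]
}}

```text
time_s: 11.2
ee_pos: [375.0, -311.1, 198.0]
ee_rot: [179.8, -0.1, -4.5]
force: [-0.7, -0.2, -0.3]
gripper_width: 0.3
gripper_force: 0.0
```

```bash
python3 - <<'E'
from h import *
s=env.state(); print(s["ee_pos"],s["force"])
w=eyes.grab_frame("wrist")["frame"][:,:,::-1]; s=eyes.grab_frame("scene")["frame"][:,:,::-1]
a=cv2.resize(w[:260,100:447],(400,300)); b=cv2.resize(s[130:280,190:390],(400,300),interpolation=cv2.INTER_CUBIC)
cv2.imwrite("pics/w5.png",np.hstack([a,b]))
E
```

```text
[ 375.02 -311.11  198.01] [-0.74 -0.22 -0.27]
```

View pics/w5.png

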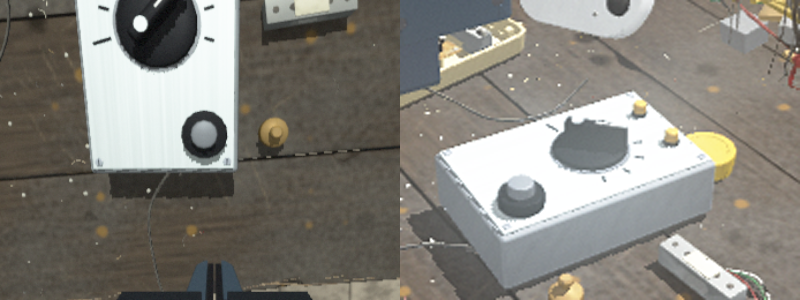

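The pointer is still on the sixth mark, the button is up again, and the box and its neighbours are unmoved. Handing in.

```bash
python3 -c "
from workcell import env
print(env.job_done())"
```

```text
the job is handed in; nothing more can be done
None
```

I pushed the selector two clicks, from the fourth mark to the sixth, then pressed the button fully down (about 6 mm, 11 N) and let it come up; in the last pictures the box, tin, weight and load cell stood unmoved, and I handed the job in at about 11 s.

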